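# Index a probe stage to its ball detent under the needle

## Robot

A 6-joint arm with a two-finger parallel gripper is mounted at the origin on a cart in front of the work surface, level with it; the furniture and walls round the work are solid. World frame = base frame: x ahead of the robot, y to its left, z up, the work surface at z = 0. Lengths are in m, angles in rad, forces in N, time in s.
With the tool pointing down it reaches from about 0.35 to 0.85 m from the base axis. Payload 8.1 kg.
Tool frame: the origin (TCP) lies on the mounting face of the last link; the fingertips stand 186 mm ahead of it and the grasp point (between the pads) lies 167 mm ahead of it; z points along the fingers, y is the line along which they close (so a half turn about z gives the same grasp; the last joint's range is limited). The gripper opens to 93 mm and grips with 3 to 60 N. Pads are 15 mm wide; open, the fingers measure 128 mm over their backs; the gripper's body (75 mm by 188 mm) begins 65 mm behind the grasp point.
Start: joints at [1.084, 0.13, 1.488, -0, 1.523, -0.085], TCP at [0.235, 0.552, 0.405] pointing down, gripper open.
Joint ranges: [-2.96, 2.96], [-0.89, 2.26], [0.02, 2.5], [-1.34, 4.48], [0, 2.73], [-2.66, 2.66]. Speed limits (rad/s): [2.39, 2.39, 2.79, 3.14, 3.14, 3.14].

## Interface

Orientations are given as a rotation vector (axis times angle).
In Python, from plant import * gives the robot as it stands. The module is installed in compiled form; this text tells all that it offers.
- The arm moves only by the tool arm_command, never from a script. Its argument "increments" is a list of rows, each a list of 6 numbers: the shift along the tool's x, y, z in units of 0.2 m (1.0 is 0.2 m), then the turn, a rotation vector about the tool's x, y, z in units of pi rad (1.0 is pi rad). A call has exactly 5 rows; each row is the pose to reach, as a shift and turn from the pose commanded when the call began, along the tool's axes at that moment, turning the shorter way round; what a row does not reach only later rows make up. A row lasts 1/8 s, in which the tool goes at most 62.5 mm and 10.7 degrees, less where a joint would pass 70% of its speed; a pose out of reach is approached as far as the arm can. A call with a number of a shift or a turn outside -1 to 1 is refused whole. A call with a gripper value outside its range is refused whole. "fingers" is the closure, from -1 (fully open) to 1 (shut), set as the call begins (left out, the last holds). The fingers move at their own pace and stop on an object; "force" is the grip in N (left out, the last holds). Time passes only in rows, so rows that repeat a pose let the fingers close, or fill a call up. It gives the time, the measured TCP pose, the force, the opening and the grip force at its end, in the units of the state.
- read_state(): the state, without advancing time (a new reading comes with each control period).
- read_camera(name): name is "scene" or "top"; returns a dict with "image" (480x640x3 uint8, red, green, blue), "fx", "fy", "cx", "cy" (pixels), "T" (4x4, takes a point from camera to world coordinates). Camera axes: x right, y down, z forward; pixel columns grow to the right and rows downward; lengths in m; the calibration is good to about 2 mm. A picture is of the moment at which its call begins. There is no depth.
- close_job(): hands the job in; it is judged then, once.
The state is a dict: "t": time; "q": joint angles; "dq": joint speeds; "joint_torque": joint torques, N m; "tool_pos": TCP position; "orientation": TCP orientation; "force": force on the tool from outside, world axes, zero at the start; "wrist_torque": the same for the moment, N m; "opening": finger opening in m; "gripper_force": force on a finger pad.
Only numpy, scipy, OpenCV 4.12 (cv2) and the standard library are available. Lean on these libraries where they do the work, as an engineer would, in place of code of your own. Each camera call takes 0.05 s, during which the arm holds its last target. There are 200 camera calls.

## Task

Set the copper sample under the probe needle: first, with the carriage still well clear of the notch, use the blue post to slide the cross table until the red spot is in line with the needle tip, then take the black knob and slide the carriage along its rail until its ball detent clicks into the notch, with the red spot right under the needle, without running past the notch. Finish still gripping the black knob, holding the carriage steady in the notch. Do not touch the needle stand, and leave the things lying around as they are.

Things in the scene. Friction and masses are not known exactly. Their poses are not given: they have to be found in the camera images.
- stage: grey fixed two-axis probe stage, base plate 160 x 292 x 10 mm. Origin on the table top, midway between the two steel guide bars; plate spans x -55 to +105, y -168 to +124 mm. Its y axis is the rail direction (carriage moves +y to the notch), its x axis points across, away from the robot. Turned 0.2 to 0.55 rad clockwise from above (negative yaw)
- carriage (a joint): slide of the carriage (84 x 140 mm plate, top 34 mm above the table) along the stage's +y, m, 0 to 0.115. Drag 1 to 4 N. The one notch is where the red spot is level with the needle tip along the rail, 30 to 95 mm ahead of the start: there a sprung ball draws the carriage in (about 3 N) over the last 3 mm, centres it when let loose, and takes some 8 to 15 N to leave
- carriage_grip (a point): grip point on the axis of the black upright round knob (24 mm diameter, 46 to 74 mm above the table) at the -y end of the carriage, 72 mm behind the red spot along the rail, midway between the bars, 60 mm above the table. Axes as the stage's
- cross_table (a joint): slide of the small cross table on the carriage along the stage's +x (away from the robot), m, 0 to 0.034, friction about 2 N, stays where left. The red spot is in line with the needle tip at 0.022; starts at 0 to 0.014
- cross_grip (a point): grip point on the axis of the blue upright round post (16 mm diameter, 44 to 80 mm above the table) on the robot side of the cross table, 55 mm in front (stage -x) of the red spot; 68 mm above the table. Axes as the stage's
- red_spot (a point): centre of the red spot (8 mm across) on top of the copper disc (35 mm across, top 56 mm above the table) fixed on the cross table. Axes as the stage's
- needle_stand: fixed stand clamped on the stage's rear deck, at a different place along the rail each time: post 81 mm behind the needle, arm over the carriage, highest point 98 mm above the table. It also carries the brass ball plunger. Axes as the stage's, origin directly below the needle, 10 mm above the table
- needle_tip (a point): tip of the needle, pointing down, 60 mm above the table (4 mm above the copper disc). Axes as the stage's
- detent_ball (a joint): how far the sprung ball of the plunger stands out, m: about 0.0005 while it rides on the carriage's straight rear edge, about 0.0025 when fully seated in the notch
- spanner: loose steel spanner, 138 mm long, lying in front of the stage; leave it
- crocodile_clip: loose red crocodile clip, 56 mm long, lying in front of the stage; leave it
- weight: loose brass weight, 26 mm across and 30 mm high, standing on the rear deck of the stage's base (its foot 10 mm above the table); leave it
- carriage_knob: the black knob itself, fixed to the carriage; origin at its foot, 34 mm above the table and 26 mm below carriage_grip

How it is judged:
On the way:
1. with the carriage still short of the notch, the red spot is in line with the needle tip, to within 4 mm across the rail (x of red_spot in the frame of needle_tip between -0.004 and 0.004 m and y of red_spot in the frame of needle_tip below -0.012 m), for 0.2 s.
At the end, for the whole second after the job is handed in: the fingers still grip the black knob (more than 2 N), the carriage is still and sits in the notch (within 2 mm along the rail, ball out by more than 1.5 mm), and the needle tip is over the red spot (within 4 mm of its centre, seen from above) (horizontal distance between red_spot and needle_tip below 0.004 m and y of red_spot in the frame of needle_tip between -0.002 and 0.002 m and value of joint detent_ball above 0.0015 m and velocity of joint carriage between -0.01 and 0.01 m/s and contact force between the fingers and carriage_knob above 2 N); the arm keeps its last pose, push and grip.
It fails at once if the carriage is run past the notch (more than 8 mm) (y of red_spot in the frame of needle_tip above 0.008 m).
It fails at once if the needle stand is touched (more than 2 N) (contact force between any of the arm, the fingers and needle_stand above 2 N).
It fails at once if a bystander is moved more than 20 mm (distance of any of spanner, crocodile_clip, weight from where it was at the start of the episode above 0.02 m).
It also fails if it takes over 53 s, if anything falls off the work surface, if the arm or the gripper's body presses on something with over 40 N, if the wrist force passes 120 N, or if a joint passes its speed limit or range.

## Working session

There is one attempt and no reset: what is moved stays moved. The work goes in short steps, Python scripts to look and compute and a tool call to move; the robot and the scene stay as the last step left them, time stands still between calls to the robot, and variables do not carry over. Pictures are saved under pics/ and viewed, at most 10 in all, crops included, and the job is handed in when it is done.

Besides the shell and the picture viewer there is one more tool, called after "Request:" as name([rows], argument=value, ...), one row to a line, values as JSON. arm_command: Moves the arm, as the interface text tells. Shifts and turns lie within -1 to 1; 1 stands for 0.2 m of shift or pi rad of turn. Its arguments: {"type":"object","properties":{"increments":{"type":"array","items":{"type":"array","items":{"type":"number","minimum":-1,"maximum":1}}},"fingers":{"type":"number"},"force":{"type":"number"}},"required":["increments"]}

```bash
mkdir -p pics
cat > h.py <<'E'
from plant import *
import numpy as np, cv2
from scipy.spatial.transform import Rotation as R
def shot(n,f):
    c=read_camera(n); cv2.imwrite(f'pics/{f}.png',c['image'][:,:,::-1]); np.save(f'pics/{f}.npy',c,allow_pickle=True); return c
def load(f): return np.load(f'pics/{f}.npy',allow_pickle=True).item()
def ray(c,u,v,z):
    T=np.array(c['T']); d=T[:3,:3]@np.array([(u-c['cx'])/c['fx'],(v-c['cy'])/c['fy'],1]); o=T[:3,3]
    return o+d*(z-o[2])/d[2]
def proj(c,p):
    T=np.array(c['T']); q=T[:3,:3].T@(np.array(p)-T[:3,3]); return c['fx']*q[0]/q[2]+c['cx'],c['fy']*q[1]/q[2]+c['cy']
E
python3 - <<'E'
from h import *
for n in('scene','top'):
    c=shot(n,n+'0'); print(n,np.round(c['T'],3).tolist(),c['fx'])
s=read_state(); print(s)
E
```

```text
scene [[0.831, -0.367, 0.417, 0.135], [-0.555, -0.518, 0.651, -0.818], [-0.023, -0.773, -0.635, 0.604], [0.0, 0.0, 0.0, 1.0]] 518.6841292714585
top [[-0.021, -0.997, 0.07, 0.441], [-1.0, 0.02, -0.017, -0.26], [0.015, -0.07, -0.997, 0.928], [0.0, 0.0, 0.0, 1.0]] 484.1333138822237
{'t': 0.1, 'q': array([ 1.08362294e+00,  1.31098326e-01,  1.48915348e+00,  1.42760861e-05,
        1.52303636e+00, -8.54088638e-02]), 'dq': array([-1.10645676e-03, -3.05968826e-03, -4.46926423e-03,  3.25310090e-05,
       -5.22628746e-04,  1.53842267e-04]), 'joint_torque': array([ 6.18411304e-04, -5.61342502e+01, -4.93094301e+01,  7.69434054e-02,
        2.93014117e-02, -4.53856387e-05]), 'tool_pos': array([0.23451039, 0.55204771, 0.4037938 ]), 'orientation': array([-6.26756911e-01, -3.07793430e+00,  2.54818282e-03]), 'force': array([-0.4282897 ,  0.33525927,  0.02492275]), 'wrist_torque': array([ 0.02808826, -0.0101182 , -0.03953445]), 'gripper_force': 0.0, 'opening': 0.09296229988129731}
```

View pics/top0.png

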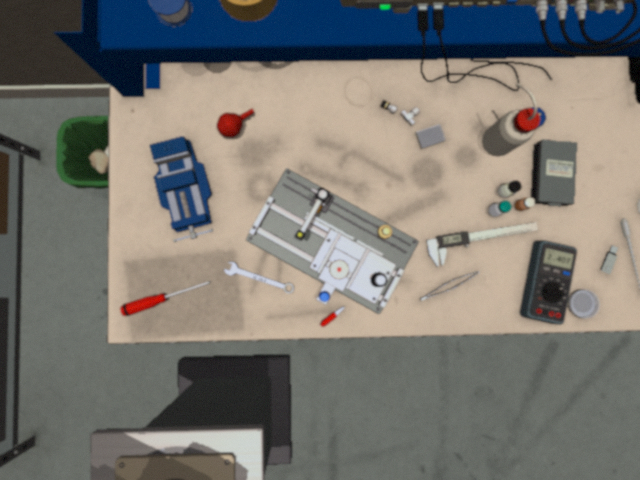

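View pics/scene0.png

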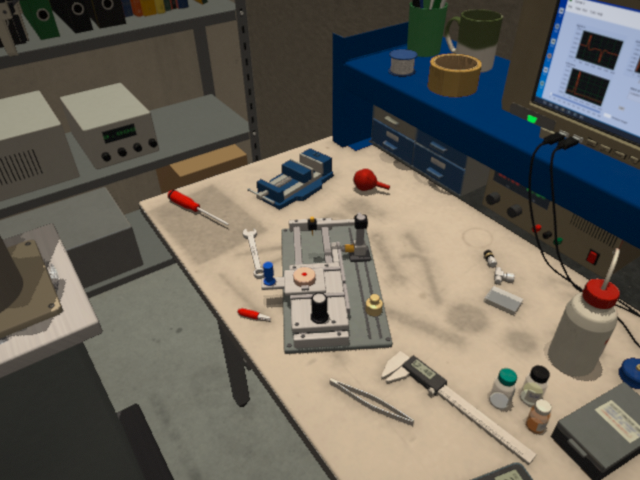

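The top view shows the stage rotated clockwise. The red spot is near (340,269), blue post (324,296), black knob (379,280), the stand's arm runs from (321,195) to (300,236), and the weight is at (385,231). In the scene view the knob is near (319,305), the blue post (268,272) and the spot (305,275).

Run:
```python
from h import *
t=load('top0');s=load('scene0')
a=cv2.resize(t['image'][165:320,240:425],None,fx=4.3,fy=3.8,interpolation=cv2.INTER_CUBIC)
a=cv2.resize(t['image'][165:315,240:425],(796,645)[:1]+(600,),interpolation=cv2.INTER_CUBIC) if 0 else cv2.resize(t['image'][170:315,240:420],(720,580),interpolation=cv2.INTER_CUBIC)
cv2.imwrite('pics/tc.png',a[:,:,::-1])
cv2.imwrite('pics/sc.png',cv2.resize(s['image'][205:355,235:400],(660,600),interpolation=cv2.INTER_CUBIC)[:,:,::-1])
def blobs(c,box,f,name,z):
    x0,y0,x1,y1=box; im=c['image'][y0:y1,x0:x1].astype(int); r,g,b=im[...,0],im[...,1],im[...,2]
    n,_,st,ce=cv2.connectedComponentsWithStats(f(r,g,b).astype(np.uint8))
    for k in range(1,n):
        if st[k,4]>5:
            u,v=ce[k]+[x0,y0]; print(name,st[k].tolist(),round(u,1),round(v,1),np.round(ray(c,u,v,z),4))
red=lambda r,g,b:(r>150)&(r-g>70)
blue=lambda r,g,b:(b-r>60)
blk=lambda r,g,b:(r+g+b<130)
for nm,c,bx in(('top',t,(240,170,420,315)),('sc',s,(255,205,395,355))):
    blobs(c,bx,red,nm+' red',.056);blobs(c,bx,blue,nm+' blue',.08 if nm=='top' else .062);blobs(c,bx,blk,nm+' black',.074 if nm=='top' else .06)
```

```text
top red [98, 98, 3, 3, 8] 338.9 269.1 [ 0.4431 -0.3075  0.056 ]
top red [91, 143, 5, 2, 8] 333.0 313.6 [ 0.364  -0.2951  0.056 ]
top blue [80, 122, 9, 10, 75] 324.0 296.3 [ 0.3964 -0.2791  0.08  ]
top black [132, 105, 4, 10, 17] 373.1 279.2 [ 0.4241 -0.3664  0.074 ]
sc red [46, 67, 6, 4, 18] 303.7 273.6 [ 0.4428 -0.308   0.056 ]
sc red [0, 106, 4, 6, 18] 256.1 313.4 [ 0.341  -0.3392  0.056 ]
sc blue [8, 57, 10, 16, 102] 267.6 268.4 [ 0.3998 -0.2708  0.062 ]
sc blue [9, 74, 11, 6, 50] 268.8 281.6 [ 0.3863 -0.2979  0.062 ]
sc black [18, 0, 13, 4, 29] 279.0 205.9 [ 0.5025 -0.1332  0.06  ]
sc black [100, 12, 12, 12, 103] 360.4 223.7 [ 0.59   -0.2614  0.06  ]
sc black [53, 15, 9, 10, 72] 311.9 225.2 [ 0.5193 -0.2162  0.06  ]
sc black [95, 48, 4, 3, 7] 351.0 253.6 [ 0.5288 -0.3157  0.06  ]
sc black [96, 54, 19, 3, 24] 360.0 260.0 [ 0.531  -0.3365  0.06  ]
sc black [9, 63, 9, 14, 84] 268.3 274.4 [ 0.3948 -0.2815  0.06  ]
sc black [57, 95, 16, 23, 301] 319.2 311.9 [ 0.4149 -0.392   0.06  ]
```

View pics/tc.png

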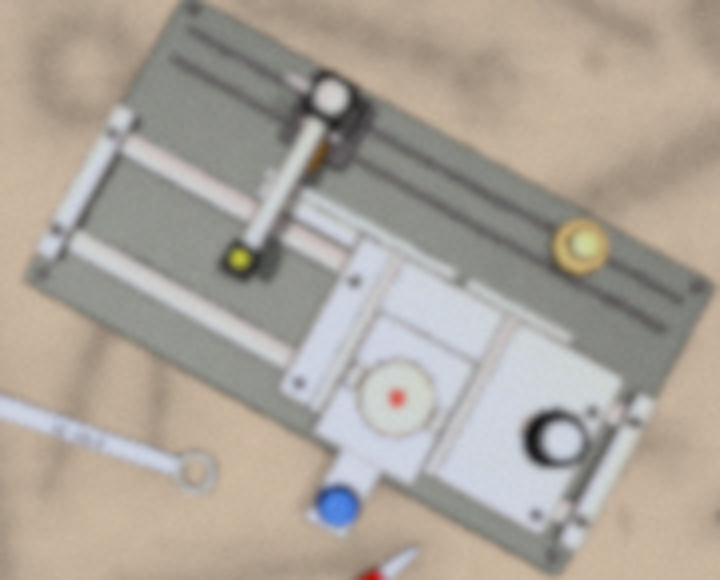

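View pics/sc.png

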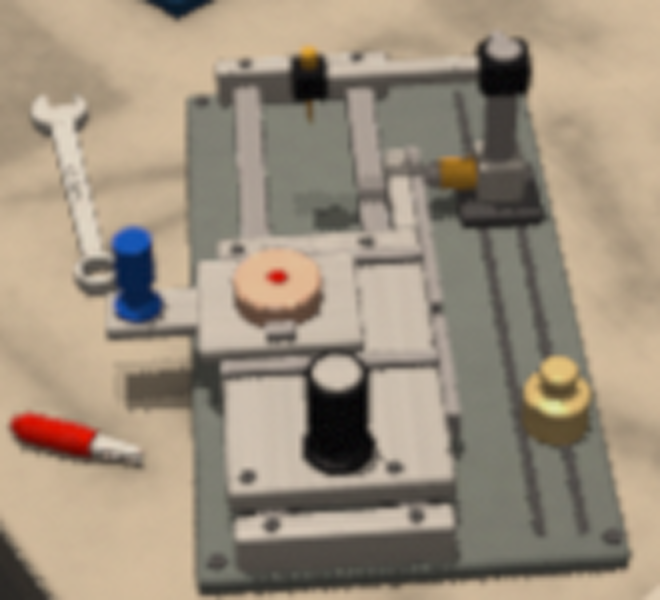

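The enlarged crops show the needle's yellow head at top pixel (299.8,234.8) and its tip at scene pixel (312.3,234.8). The knob cap is at top pixel (380.8,279.5). The plate corners in the top view are about (287.5,171.3), (417.5,241.3), (378.8,312.5) and (247.5,238.8).

Run:
```python
from h import *
t=load('top0');s=load('scene0')
co=np.array([ray(t,*p,.01)for p in[(287.5,171.3),(417.5,241.3),(378.8,312.5),(247.5,238.8)]])
print(co.round(4)); e=co[0]-co[1]; f=co[3]-co[2]
print('len',np.linalg.norm(e),np.linalg.norm(f),np.linalg.norm(co[0]-co[3]),np.linalg.norm(co[1]-co[2]))
for d in(e,f): print('yaw y',np.arctan2(-d[0],d[1]))
for d in(co[0]-co[3],co[1]-co[2]): print('yaw x',np.arctan2(d[1],d[0]))
red=(ray(t,338.9,269.1,.056)+ray(s,303.7,273.6,.056))/2
kn=ray(t,380.8,279.5,.074); kns=ray(s,235+337/4,205+372/4,.074)
bl=ray(t,324,296.3,.08);bls=ray(s,235+133/4,205+237/4,.08)
print('knob',kn,kns,'blue',bl,bls,'red',red)
yaw=np.mean([np.arctan2(-d[0],d[1])for d in(e,f)])
A=R.from_euler('z',yaw).as_matrix()
for z in(.08,.085,.09,.095): print('ntop',z,ray(t,299.8,234.8,z), A.T@(ray(t,299.8,234.8,z)-red))
nt=ray(s,312.3,234.8,.06);print('tip',nt,A.T@(nt-red))
print('knob-red',A.T@(kn-red),A.T@(kns-red),'blue-red',A.T@(bl-red),A.T@(bls-red))
o=co.mean(0)-A@[.025,-.022,0]; print('yaw',yaw,'origin',o,[ (A.T@(p-o))[:2].round(4) for p in(red,kn,kns,bl,nt,ray(t,299.8,234.8,.085))])
```

```text
[[ 0.6324 -0.2158  0.01  ]
 [ 0.493  -0.4612  0.01  ]
 [ 0.3601 -0.3833  0.01  ]
 [ 0.5042 -0.1379  0.01  ]]
len 0.28217844493210237 0.28454339964531467 0.14999906298301657 0.1540038763739697
yaw y -0.5168221822707271
yaw y -0.5310743902002115
yaw x -0.546036230154417
yaw x -0.5301040586620075
knob [ 0.42332994 -0.37992737  0.074     ] [ 0.42292224 -0.38062384  0.074     ] blue [ 0.39642725 -0.27910595  0.08      ] [ 0.39649542 -0.28144693  0.08      ] red [ 0.44298716 -0.30772164  0.056     ]
ntop 0.08 [ 0.50465495 -0.23893149  0.08      ] [0.01897919 0.09041455 0.024     ]
ntop 0.085 [ 0.50428201 -0.2390553   0.085     ] [0.01871823 0.09012077 0.029     ]
ntop 0.09 [ 0.50390907 -0.23917911  0.09      ] [0.01845726 0.08982698 0.034     ]
ntop 0.095 [ 0.50353613 -0.23930292  0.095     ] [0.0181963 0.0895332 0.039    ]
tip [ 0.50497339 -0.23897006  0.06      ] [0.01927422 0.09054047 0.004     ]
knob-red [ 0.01910451 -0.07235394  0.018     ] [ 0.01909994 -0.07316095  0.018     ] blue-red [-0.05463043  0.00148286  0.024     ] [-0.05340021 -0.00050997  0.024     ]
yaw -0.5239482862354693 origin [ 0.48680988 -0.26800375  0.01      ] [array([-0.0181, -0.0563]), array([ 0.001 , -0.1287]), array([ 0.001 , -0.1295]), array([-0.0727, -0.0548]), array([0.0012, 0.0342]), array([0.0006, 0.0338])]
```

Both views agree and match the given sizes: the plate measures about 284 x 152 mm against 292 x 160, and the knob is 72 to 73 mm from the spot. Yaw is about -0.523. The cross table needs about 19 mm and the carriage about 90 mm. I'll move to above the blue post with the fingers closing along the rail.

```bash
cat >> h.py <<'E'
YAW=-0.523; S=R.from_euler('z',YAW).as_matrix()
def goal(p, wx=None):
    """TCP target p (world), tool z down, tool y along +-stage y -> increment numbers"""
    s=read_state(); A=R.from_rotvec(s['orientation']); best=None
    for sg in(1,-1):
        y=sg*S[:,1]; z=np.array([0,0,-1.]); B=R.from_matrix(np.c_[np.cross(y,z),y,z])
        d=(A.inv()*B).as_rotvec()
        if best is None or np.linalg.norm(d)<np.linalg.norm(best): best=d
    sh=A.inv().apply(np.array(p)-s['tool_pos'])
    return np.r_[sh/.2,best/np.pi].round(4).tolist()
def st():
    s=read_state(); print('t',s['t'],'pos',s['tool_pos'].round(4),'F stage',(S.T@s['force']).round(2),'open',round(s['opening'],4),'g',round(s['gripper_force'],2))
E
python3 - <<'E'
from h import *
s=read_state();A=R.from_rotvec(s['orientation']);print(A.as_matrix().round(3))
for p in([.36,.27,.40],[.43,-.02,.37],[.3965,-.280,.275],[.3965,-.280,.235]):print(p,goal(p))
E
```

```text
[[-0.92   0.391 -0.001]
 [ 0.391  0.92  -0.001]
 [ 0.    -0.002 -1.   ]]
[0.36, 0.27, 0.4] [-1.129, -1.0526, 0.0206, -0.0005, -0.0, 0.0386]
[0.43, -0.02, 0.37] [-2.0181, -2.25, 0.1724, -0.0005, -0.0, 0.0386]
[0.3965, -0.28, 0.275] [-2.3724, -3.5112, 0.6495, -0.0005, -0.0, 0.0386]
[0.3965, -0.28, 0.235] [-2.3724, -3.5108, 0.8495, -0.0005, -0.0, 0.0386]
```

Request:
arm_command([
  [-0.98, -1, 0.02, 0, 0, 0.0386],
  [-0.98, -1, 0.02, 0, 0, 0.0386],
  [-0.98, -1, 0.02, 0, 0, 0.0386],
  [-0.98, -1, 0.02, 0, 0, 0.0386],
  [-0.98, -1, 0.02, 0, 0, 0.0386],
], fingers=-1)

```text
t: 0.72
tool_pos: [0.3373, 0.289, 0.4003]
orientation: [0.815, 3.034, -0.001]
force: [-1.0, -0.6, 0.6]
opening: 0.0931
gripper_force: 0.0
```

Run:
```python
from h import *
st()
for p in([.43,-.02,.37],[.3965,-.280,.275],[.3965,-.280,.235]):print(p,goal(p))
```

```text
t 0.725 pos [0.3373 0.289  0.4003] F stage [-0.53 -0.99  0.61] open 0.0931 g 0.0
[0.43, -0.02, 0.37] [-1.1755, -1.1046, 0.1527, -0.0002, 0.0001, -0.0007]
[0.3965, -0.28, 0.275] [-1.6821, -2.3131, 0.6286, -0.0002, 0.0001, -0.0007]
[0.3965, -0.28, 0.235] [-1.682, -2.313, 0.8286, -0.0002, 0.0001, -0.0007]
```

Request:
arm_command([
  [-1, -1, 0.12, 0, 0, 0],
  [-1, -1, 0.12, 0, 0, 0],
  [-1, -1, 0.12, 0, 0, 0],
  [-1, -1, 0.12, 0, 0, 0],
  [-1, -1, 0.12, 0, 0, 0],
])

```text
t: 1.35
tool_pos: [0.4101, 0.0157, 0.3762]
orientation: [-0.816, -3.034, 0.001]
force: [-0.1, 0.7, 0.6]
opening: 0.093
gripper_force: 0.0
```

Request:
arm_command([
  [-0.65, -1, 0.2, 0, 0, 0],
  [-0.65, -1, 0.2, 0, 0, 0],
  [-0.65, -1, 0.2, 0, 0, 0],
  [-0.65, -1, 0.2, 0, 0, 0],
  [-0.65, -1, 0.2, 0, 0, 0],
], fingers=-0.2)

```text
t: 1.98
tool_pos: [0.422, -0.2228, 0.3353]
orientation: [-0.819, -3.031, -0.0]
force: [-0.8, 0.2, -0.5]
opening: 0.0562
gripper_force: 0.0
```

Run:
```python
from h import *
st()
for p in([.3965,-.280,.275],[.3965,-.280,.235]):print(p,goal(p))
```

```text
t 1.975 pos [ 0.422  -0.2228  0.3353] F stage [-0.85 -0.22 -0.5 ] open 0.0562 g 0.0
[0.3965, -0.28, 0.275] [-0.0346, -0.3112, 0.3017, -0.0002, -0.0007, -0.0015]
[0.3965, -0.28, 0.235] [-0.035, -0.3111, 0.5017, -0.0002, -0.0007, -0.0015]
```

Request:
arm_command([
  [-0.038, -0.31, 0.15, 0, 0, -0.0015],
  [-0.038, -0.31, 0.3, 0, 0, -0.0015],
  [-0.038, -0.31, 0.3, 0, 0, -0.0015],
  [-0.038, -0.31, 0.42, 0, 0, -0.0015],
  [-0.038, -0.31, 0.5, 0, 0, -0.0015],
])

```text
t: 2.6
tool_pos: [0.3992, -0.2765, 0.2373]
orientation: [0.803, 3.036, -0.0]
force: [-0.1, 0.4, 0.0]
opening: 0.056
gripper_force: 0.0
```

Request:
arm_command([
  [0, 0, 0, 0, 0, 0],
  [0, 0, 0, 0, 0, 0],
  [0, 0, 0, 0, 0, 0],
  [0, 0, 0, 0, 0, 0],
  [0, 0, 0, 0, 0, 0],
])

```text
t: 3.22
tool_pos: [0.3985, -0.2775, 0.237]
orientation: [0.805, 3.036, -0.0]
force: [-0.6, 0.9, 0.4]
opening: 0.0562
gripper_force: 0.0
```

Run:
```python
from h import *
st()
print(goal([.396,-.280,.235]))
t=shot('top','top1');s=shot('scene','sc1')
a=cv2.resize(t['image'][220:320,280:420],(560,400),interpolation=cv2.INTER_CUBIC)
b=cv2.resize(s['image'][215:365,225:365],(420,450),interpolation=cv2.INTER_CUBIC)
o=np.zeros((450,800,3),np.uint8);o[:400,:380]=a[:,:380];o[:,380:]=b
cv2.imwrite('pics/v1.png',o[:,:,::-1])
```

```text
t 3.225 pos [ 0.3985 -0.2775  0.237 ] F stage [-0.96  0.5   0.4 ] open 0.0562 g 0.0
[0.0048, -0.0172, 0.0102, -0.0, 0.0001, 0.0014]
```

View pics/v1.png

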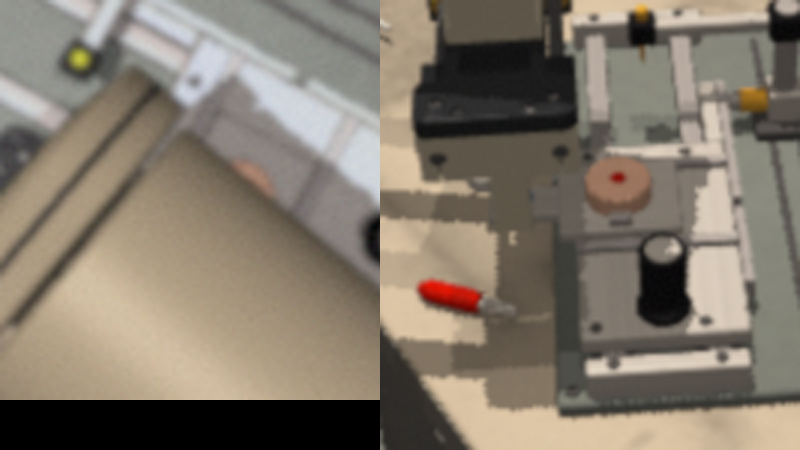

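The gripper covers the post, and the red spot stays visible in the scene crop at (618,178). Next I correct the small offset and close on the post.

Request:
arm_command([
  [0.005, -0.017, 0.01, 0, 0, 0.001],
  [0.005, -0.017, 0.01, 0, 0, 0.001],
  [0.005, -0.017, 0.01, 0, 0, 0.001],
  [0.005, -0.017, 0.01, 0, 0, 0.001],
  [0.005, -0.017, 0.01, 0, 0, 0.001],
])

```text
t: 3.95
tool_pos: [0.396, -0.2798, 0.2348]
orientation: [0.81, 3.035, -0.0]
force: [-0.0, 0.0, 0.6]
opening: 0.0556
gripper_force: 0.0
```

Request:
arm_command([
  [0, 0, 0, 0, 0, 0],
  [0, 0, 0, 0, 0, 0],
  [0, 0, 0, 0, 0, 0],
  [0, 0, 0, 0, 0, 0],
  [0, 0, 0, 0, 0, 0],
], fingers=1, force=25)

```text
t: 4.58
tool_pos: [0.396, -0.2798, 0.2347]
orientation: [0.81, 3.035, 0.0]
force: [1.3, 0.3, 0.4]
opening: 0.0155
gripper_force: 25.0
```

```bash
cat >> h.py <<'E'
def spot(f):
    s=shot('scene',f); im=s['image'][225:310,270:360].astype(int); r,g,b=im[...,0],im[...,1],im[...,2]
    hsv=cv2.cvtColor(s['image'][225:310,270:360],cv2.COLOR_RGB2HSV)
    m=((hsv[...,1]>165)&((hsv[...,0]<6)|(hsv[...,0]>172))&(r>70)).astype(np.uint8)
    n,_,q,ce=cv2.connectedComponentsWithStats(m)
    tip=np.array([.5046,-.2390,.06])
    for k in range(1,n):
        if q[k,4]>5:
            u,v=ce[k]+[270,225]; p=ray(s,u,v,.056); print('spot',q[k,4],round(u,1),round(v,1),p.round(4),'rel tip',(S.T@(p-tip)).round(4))
E
python3 - <<'E'
from h import *
st();spot('sc2')
print(goal([.396,-.280,.235]), 'tool axes in stage',(S.T@R.from_rotvec(read_state()['orientation']).as_matrix()).round(2).tolist())
E
```

```text
t 4.575 pos [ 0.396  -0.2798  0.2347] F stage [0.96 0.91 0.44] open 0.0155 g 25.0
spot 8 303.5 273.5 [ 0.4427 -0.3076  0.056 ] rel tip [-0.0194 -0.0903 -0.004 ]
[-0.0008, -0.0011, -0.0012, 0.0001, 0.0, 0.0004] tool axes in stage [[-1.0, -0.0, 0.0], [-0.0, 1.0, 0.0], [-0.0, 0.0, -1.0]]
```

Request:
arm_command([
  [-0.025, 0, 0, 0, 0, 0],
  [-0.05, 0, 0, 0, 0, 0],
  [-0.075, 0, 0, 0, 0, 0],
  [-0.096, 0, 0, 0, 0, 0],
  [-0.096, 0, 0, 0, 0, 0],
])

```text
t: 5.25
tool_pos: [0.4131, -0.2896, 0.2347]
orientation: [0.81, 3.034, -0.0]
force: [1.8, 1.7, -1.8]
opening: 0.0157
gripper_force: 25.0
```

Request:
arm_command([
  [0, 0, 0, 0, 0, 0],
  [0, 0, 0, 0, 0, 0],
  [0, 0, 0, 0, 0, 0],
  [0, 0, 0, 0, 0, 0],
  [0, 0, 0, 0, 0, 0],
])

```text
t: 5.88
tool_pos: [0.4126, -0.2894, 0.2348]
orientation: [0.81, 3.035, 0.0]
force: [3.0, 1.3, -0.7]
opening: 0.0152
gripper_force: 25.0
```

Run:
```python
from h import *
st();spot('sc3');spot('sc3')
s=load('sc3');cv2.imwrite('pics/v3.png',cv2.resize(s['image'][205:355,235:400],(660,600),interpolation=cv2.INTER_CUBIC)[:,:,::-1])
```

```text
t 5.875 pos [ 0.4126 -0.2894  0.2348] F stage [ 1.96  2.69 -0.67] open 0.0152 g 25.0
spot 11 316.0 273.0 [ 0.4592 -0.3178  0.056 ] rel tip [ 0.0001 -0.091  -0.004 ]
spot 10 316.2 273.0 [ 0.4595 -0.318   0.056 ] rel tip [ 0.0004 -0.091  -0.004 ]
```

View pics/v3.png

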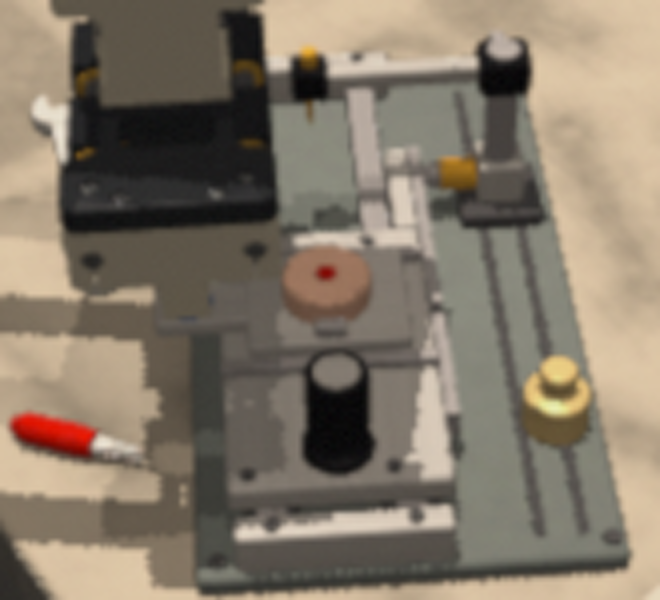

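The disc has moved and the spot now sits at x≈0 relative to the needle tip. I release the post, rise, and go to the knob.

Request:
arm_command([
  [0, 0, 0, 0, 0, 0],
  [0, 0, 0, 0, 0, 0],
  [0, 0, 0, 0, 0, 0],
  [0, 0, -0.12, 0, 0, 0],
  [0, 0, -0.3, 0, 0, 0],
], fingers=-0.2)

```text
t: 6.6
tool_pos: [0.4119, -0.289, 0.294]
orientation: [-0.809, -3.032, -0.002]
force: [1.7, -0.3, 0.5]
opening: 0.0551
gripper_force: 0.0
```

Run:
```python
from h import *
st();spot('sc4')
print(goal([.4233,-.380,.280]),goal([.4233,-.380,.228]))
```

```text
t 6.6 pos [ 0.4119 -0.289   0.294 ] F stage [1.59 0.62 0.51] open 0.0551 g 0.0
spot 9 316.3 272.9 [ 0.4598 -0.3179  0.056 ] rel tip [ 0.0006 -0.0908 -0.004 ]
[-0.2652, -0.3644, 0.1037, -0.0004, 0.0016, 0.0005] [-0.2639, -0.3641, 0.3637, -0.0004, 0.0016, 0.0005]
```

Request:
arm_command([
  [-0.265, -0.365, 0, 0, 0, 0],
  [-0.265, -0.365, 0, 0, 0, 0],
  [-0.265, -0.365, 0.05, 0, 0, 0],
  [-0.265, -0.365, 0.07, 0, 0, 0],
  [-0.265, -0.365, 0.07, 0, 0, 0],
])

```text
t: 7.28
tool_pos: [0.422, -0.3778, 0.2797]
orientation: [-0.808, -3.034, -0.002]
force: [-0.7, -0.0, -0.2]
opening: 0.0556
gripper_force: 0.0
```

Run:
```python
from h import *
st();print(goal([.4233,-.380,.228]))
```

```text
t 7.275 pos [ 0.422  -0.3778  0.2797] F stage [-0.57 -0.39 -0.22] open 0.0556 g 0.0
[-0.0117, -0.0063, 0.2585, 0.0002, -0.0006, 0.0008]
```

Request:
arm_command([
  [-0.012, -0.006, 0.05, 0, 0, 0.001],
  [-0.012, -0.006, 0.13, 0, 0, 0.001],
  [-0.012, -0.006, 0.2, 0, 0, 0.001],
  [-0.012, -0.006, 0.258, 0, 0, 0.001],
  [-0.012, -0.006, 0.258, 0, 0, 0.001],
])

```text
t: 7.9
tool_pos: [0.4231, -0.3808, 0.2274]
orientation: [-0.814, -3.032, -0.002]
force: [-0.7, 0.5, 0.2]
opening: 0.0557
gripper_force: 0.0
```

Request:
arm_command([
  [0, 0, 0, 0, 0, 0],
  [0, 0, 0, 0, 0, 0],
  [0, 0, 0, 0, 0, 0],
  [0, 0, 0, 0, 0, 0],
  [0, 0, 0, 0, 0, 0],
], fingers=1, force=30)

```text
t: 8.52
tool_pos: [0.4239, -0.3814, 0.2296]
orientation: [0.814, 3.033, -0.0]
force: [1.0, 1.8, 2.8]
opening: 0.0237
gripper_force: 30.0
```

Run:
```python
from h import *
st();spot('sc5');print(goal([.4233,-.380,.228]))
```

```text
t 8.525 pos [ 0.4239 -0.3814  0.2296] F stage [-0.    2.02  2.84] open 0.0237 g 30.0
[0.006, 0.0047, 0.0081, -0.0, 0.0003, -0.0005]
```

Request:
arm_command([
  [0, 0.06, 0, 0, 0, 0],
  [0, 0.13, 0, 0, 0, 0],
  [0, 0.2, 0, 0, 0, 0],
  [0, 0.26, 0, 0, 0, 0],
  [0, 0.3, 0, 0, 0, 0],
])

```text
t: 9.2
tool_pos: [0.4539, -0.3297, 0.2296]
orientation: [0.814, 3.033, -0.003]
force: [-1.3, -5.4, 2.7]
opening: 0.0236
gripper_force: 30.0
```

```bash
cat >> h.py <<'E'
def rel():
    s=read_state(); print('grip rel notch est (stage)',(S.T@(s['tool_pos']-np.array([.5046,-.2390,.227]))+[0,.072,0]).round(4))
E
python3 - <<'E'
from h import *
st();rel();spot('sc6')
s=load('sc6');cv2.imwrite('pics/v6.png',cv2.resize(s['image'][205:355,235:400],(660,600),interpolation=cv2.INTER_CUBIC)[:,:,::-1])
E
```

```text
t 9.2 pos [ 0.4539 -0.3297  0.2296] F stage [ 1.52 -5.32  2.69] open 0.0236 g 30.0
grip rel notch est (stage) [ 0.0014 -0.032   0.0026]
```

View pics/v6.png

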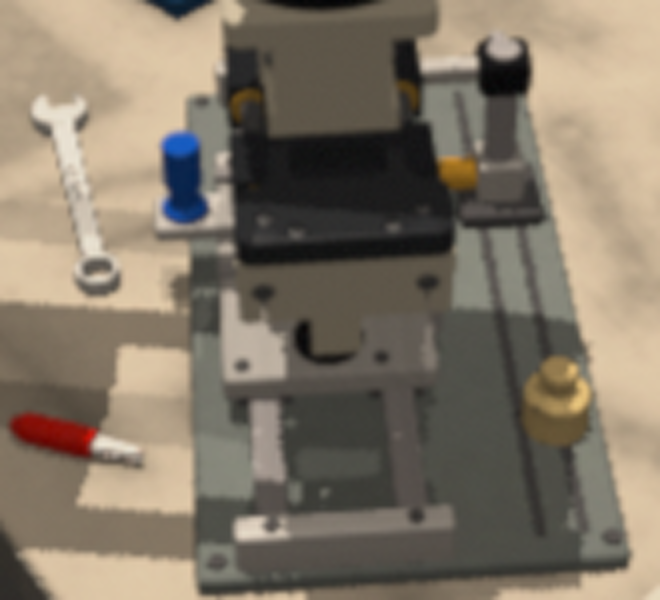

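The gripper holds the knob and the carriage follows. The blue post is visible at crop (182,170), so it can be tracked. I continue and then creep.

Request:
arm_command([
  [0, 0.04, 0, 0, 0, 0],
  [0, 0.08, 0, 0, 0, 0],
  [0, 0.11, 0, 0, 0, 0],
  [0, 0.11, 0, 0, 0, 0],
  [0, 0.11, 0, 0, 0, 0],
])

```text
t: 9.88
tool_pos: [0.4653, -0.31, 0.2296]
orientation: [0.814, 3.033, 0.001]
force: [4.3, 2.8, 4.5]
opening: 0.0231
gripper_force: 30.0
```

```bash
cat >> h.py <<'E'
def post(f):
    for n,z,z0 in(('scene',.08,205),('top',.08,170)):
        c=shot(n,f+n); b=(230,205,330,330) if n=='scene' else (240,200,345,315)
        im=c['image'][b[1]:b[3],b[0]:b[2]].astype(int); m=(im[...,2]-im[...,0]>50).astype(np.uint8)
        k,_,q,ce=cv2.connectedComponentsWithStats(m)
        for i in range(1,k):
            if q[i,4]>20: u,v=ce[i]+[b[0],b[1]]; print(n,q[i].tolist(),(S.T@(ray(c,u,v,.08 if n=='top' else .065)-[.5046,-.239,0]))[:2].round(4))
E
python3 - <<'E'
from h import *
st();rel();post('p7');t=load('p7top')
cv2.imwrite('pics/v7.png',cv2.resize(t['image'][170:315,240:420],(720,580),interpolation=cv2.INTER_CUBIC)[:,:,::-1])
E
```

```text
t 9.875 pos [ 0.4653 -0.31    0.2296] F stage [2.35 4.53 4.49] open 0.0231 g 30.0
grip rel notch est (stage) [ 0.0015 -0.0091  0.0026]
scene [46, 24, 10, 22, 162] [-0.054  -0.0136]
top [49, 64, 6, 6, 22] [-0.0561 -0.0146]
```

View pics/v7.png

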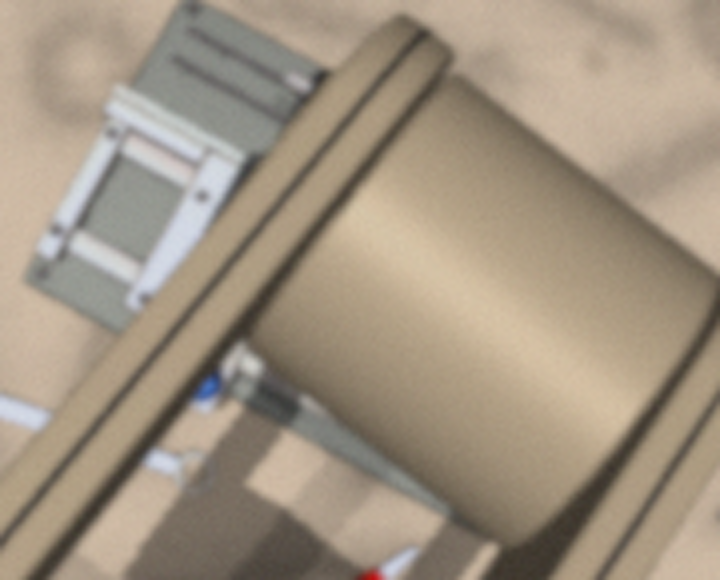

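The arm hides most of the scene from above. The blue post shows at crop (207,388), partly covered, and agrees with a remaining distance of about 9 mm. Creeping now.

Request:
arm_command([
  [0, 0.005, 0, 0, 0, 0],
  [0, 0.01, 0, 0, 0, 0],
  [0, 0.015, 0, 0, 0, 0],
  [0, 0.02, 0, 0, 0, 0],
  [0, 0.02, 0, 0, 0, 0],
])

```text
t: 10.6
tool_pos: [0.4669, -0.3074, 0.2296]
orientation: [0.815, 3.033, -0.001]
force: [1.3, -3.5, 5.9]
opening: 0.0233
gripper_force: 30.0
```

```bash
python3 -c "
from h import *
st();rel()"
```

```text
t 10.6 pos [ 0.4669 -0.3074  0.2296] F stage [ 2.87 -2.35  5.89] open 0.0233 g 30.0
grip rel notch est (stage) [ 0.0015 -0.0061  0.0026]
```

Request:
arm_command([
  [0, 0.005, 0, 0, 0, 0],
  [0, 0.005, 0, 0, 0, 0],
  [0, 0.01, 0, 0, 0, 0],
  [0, 0.01, 0, 0, 0, 0],
  [0, 0.01, 0, 0, 0, 0],
])

```text
t: 11.22
tool_pos: [0.4679, -0.3056, 0.2296]
orientation: [0.815, 3.033, -0.001]
force: [1.3, -2.4, 5.0]
opening: 0.0234
gripper_force: 30.0
```

```bash
python3 -c "
from h import *
st();rel();post('p8')"
```

```text
t 11.225 pos [ 0.4679 -0.3056  0.2296] F stage [ 2.29 -1.44  5.01] open 0.0234 g 30.0
grip rel notch est (stage) [ 0.0015 -0.004   0.0026]
scene [45, 22, 11, 22, 160] [-0.0539 -0.0092]
top [45, 61, 8, 8, 42] [-0.0553 -0.0083]
```

Request:
arm_command([
  [0, 0.005, 0, 0, 0, 0],
  [0, 0.005, 0, 0, 0, 0],
  [0, 0.005, 0, 0, 0, 0],
  [0, 0.005, 0, 0, 0, 0],
  [0, 0.005, 0, 0, 0, 0],
])

```text
t: 11.95
tool_pos: [0.4685, -0.3046, 0.2296]
orientation: [0.815, 3.033, -0.001]
force: [1.8, -2.1, 5.7]
opening: 0.0236
gripper_force: 30.0
```

```bash
python3 -c "
from h import *
st();rel()"
```

```text
t 11.95 pos [ 0.4685 -0.3046  0.2296] F stage [ 2.56 -0.9   5.67] open 0.0236 g 30.0
grip rel notch est (stage) [ 0.0015 -0.0029  0.0026]
```

Request:
arm_command([
  [0, 0.005, 0, 0, 0, 0],
  [0, 0.005, 0, 0, 0, 0],
  [0, 0.005, 0, 0, 0, 0],
  [0, 0.005, 0, 0, 0, 0],
  [0, 0.005, 0, 0, 0, 0],
])

```text
t: 12.58
tool_pos: [0.4691, -0.3035, 0.2296]
orientation: [0.814, 3.033, 0.0]
force: [3.1, -0.3, 6.3]
opening: 0.0232
gripper_force: 30.0
```

```bash
python3 -c "
from h import *
st();rel()"
```

```text
t 12.575 pos [ 0.4691 -0.3035  0.2296] F stage [2.8  1.26 6.32] open 0.0232 g 30.0
grip rel notch est (stage) [ 0.0015 -0.0016  0.0026]
```

Request:
arm_command([
  [0, 0.005, 0, 0, 0, 0],
  [0, 0.005, 0, 0, 0, 0],
  [0, 0.005, 0, 0, 0, 0],
  [0, 0.005, 0, 0, 0, 0],
  [0, 0.005, 0, 0, 0, 0],
])

```text
t: 13.2
tool_pos: [0.4696, -0.3026, 0.2296]
orientation: [0.814, 3.033, 0.0]
force: [3.0, -0.9, 5.3]
opening: 0.0238
gripper_force: 30.0
```

```bash
python3 -c "
from h import *
st();rel();post('p9')"
```

```text
t 13.2 pos [ 0.4696 -0.3026  0.2296] F stage [3.05 0.67 5.34] open 0.0238 g 30.0
grip rel notch est (stage) [ 0.0015 -0.0006  0.0026]
scene [46, 21, 10, 22, 157] [-0.0539 -0.0059]
top [43, 59, 8, 9, 49] [-0.0551 -0.0043]
```

Request:
arm_command([
  [0, 0.005, 0, 0, 0, 0],
  [0, 0.005, 0, 0, 0, 0],
  [0, 0.005, 0, 0, 0, 0],
  [0, 0.005, 0, 0, 0, 0],
  [0, 0.005, 0, 0, 0, 0],
])

```text
t: 13.92
tool_pos: [0.4699, -0.3021, 0.2296]
orientation: [0.815, 3.033, -0.001]
force: [1.5, -3.2, 5.3]
opening: 0.0233
gripper_force: 30.0
```

```bash
python3 -c "
from h import *
st();rel()"
```

```text
t 13.925 pos [ 0.4699 -0.3021  0.2296] F stage [ 2.92 -1.99  5.25] open 0.0233 g 30.0
grip rel notch est (stage) [0.0015 0.     0.0026]
```

Request:
arm_command([
  [0, 0.005, 0, 0, 0, 0],
  [0, 0.005, 0, 0, 0, 0],
  [0, 0.005, 0, 0, 0, 0],
  [0, 0.005, 0, 0, 0, 0],
  [0, 0.005, 0, 0, 0, 0],
])

```text
t: 14.55
tool_pos: [0.4702, -0.3017, 0.2296]
orientation: [0.815, 3.033, -0.003]
force: [-0.6, -5.1, 4.8]
opening: 0.0231
gripper_force: 30.0
```

```bash
python3 -c "
from h import *
st();rel();post('p10')"
```

```text
t 14.55 pos [ 0.4702 -0.3017  0.2296] F stage [ 2.05 -4.72  4.85] open 0.0231 g 30.0
grip rel notch est (stage) [0.0015 0.0005 0.0026]
scene [46, 21, 10, 22, 156] [-0.054  -0.0052]
top [42, 59, 9, 9, 56] [-0.0551 -0.0029]
```

The force rose to about +1 N, then fell to -4.7 N with the motion halved, so the ball is in the notch and against its far flank. I back off slightly, let the carriage centre itself, and regrip.

Request:
arm_command([
  [0, -0.005, 0, 0, 0, 0],
  [0, -0.005, 0, 0, 0, 0],
  [0, -0.005, 0, 0, 0, 0],
  [0, -0.005, 0, 0, 0, 0],
  [0, -0.005, 0, 0, 0, 0],
])

```text
t: 15.28
tool_pos: [0.47, -0.3021, 0.2296]
orientation: [0.815, 3.033, -0.001]
force: [1.5, -2.7, 5.2]
opening: 0.0233
gripper_force: 30.0
```

```bash
python3 -c "
from h import *
st();rel()"
```

```text
t 15.275 pos [ 0.47   -0.3021  0.2296] F stage [ 2.67 -1.53  5.22] open 0.0233 g 30.0
grip rel notch est (stage) [0.0015 0.     0.0026]
```

Request:
arm_command([
  [0, 0, 0, 0, 0, 0],
  [0, 0, 0, 0, 0, 0],
  [0, 0, 0, 0, 0, 0],
  [0, 0, 0, 0, 0, 0],
  [0, 0, 0, 0, 0, 0],
], fingers=0.3)

```text
t: 15.9
tool_pos: [0.4697, -0.3016, 0.229]
orientation: [-0.815, -3.034, -0.0]
force: [0.5, -0.0, -0.6]
opening: 0.0325
gripper_force: 0.0
```

```bash
python3 -c "
from h import *
st();rel();post('p11')"
```

```text
t 15.9 pos [ 0.4697 -0.3016  0.229 ] F stage [ 0.43  0.21 -0.58] open 0.0325 g 0.0
grip rel notch est (stage) [0.001  0.0003 0.002 ]
scene [46, 21, 10, 22, 160] [-0.0539 -0.0055]
top [42, 59, 9, 9, 53] [-0.055  -0.0034]
```

Request:
arm_command([
  [0, 0, 0, 0, 0, 0],
  [0, 0, 0, 0, 0, 0],
  [0, 0, 0, 0, 0, 0],
  [0, 0, 0, 0, 0, 0],
  [0, 0, 0, 0, 0, 0],
], fingers=1, force=15)

```text
t: 16.62
tool_pos: [0.4697, -0.3019, 0.2292]
orientation: [0.815, 3.034, -0.001]
force: [-1.6, -2.9, 0.8]
opening: 0.024
gripper_force: 15.0
```

```bash
python3 -c "
from h import *
st();rel();post('p12')"
```

```text
t 16.625 pos [ 0.4697 -0.3019  0.2292] F stage [ 0.05 -3.3   0.84] open 0.024 g 15.0
grip rel notch est (stage) [0.0011 0.0001 0.0022]
scene [46, 21, 10, 22, 158] [-0.0539 -0.0056]
top [42, 59, 9, 9, 52] [-0.0552 -0.0036]
```

Request:
arm_command([
  [0, -0.0025, 0, 0, 0, 0],
  [0, -0.0025, 0, 0, 0, 0],
  [0, -0.0025, 0, 0, 0, 0],
  [0, -0.0025, 0, 0, 0, 0],
  [0, -0.0025, 0, 0, 0, 0],
])

```text
t: 17.35
tool_pos: [0.4695, -0.302, 0.2291]
orientation: [0.815, 3.034, 0.0]
force: [-0.4, 0.4, -0.1]
opening: 0.0239
gripper_force: 15.0
```

Run:
```python
from h import *
st();rel();s=shot('scene','sc13');spot('sc14')
cv2.imwrite('pics/v13.png',cv2.resize(s['image'][205:325,260:400],(700,600),interpolation=cv2.INTER_CUBIC)[:,:,::-1])
```

```text
t 17.35 pos [ 0.4695 -0.302   0.2291] F stage [-0.54  0.09 -0.08] open 0.0239 g 15.0
grip rel notch est (stage) [ 0.0011 -0.0001  0.0021]
```

View pics/v13.png

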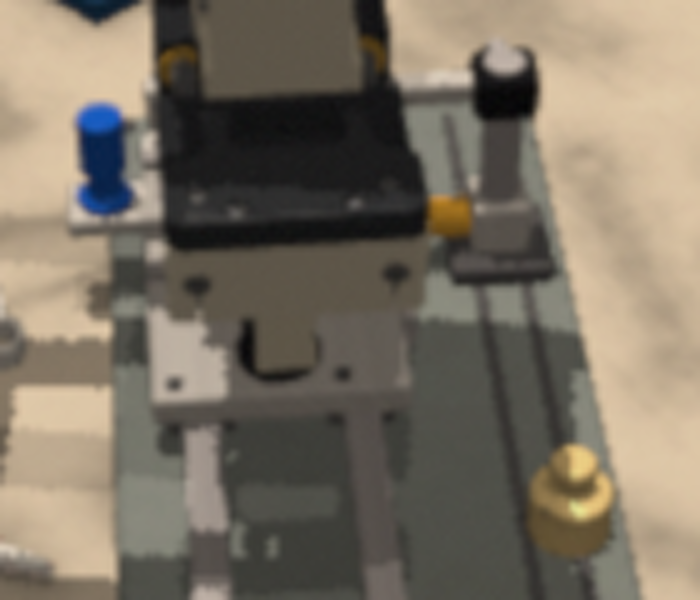

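The knob is held and the side force is near zero. The weight is undisturbed at crop (571,500). The blue post's top is at crop (100,118), i.e. scene pixel (280,228.6), which gives one last check of the position.

Run:
```python
from h import *
s=load('sc13');p=ray(s,280,228.6,.08)
print((S.T@(p-[.5046,-.239,0]))[:2]-np.array([-.0537,-.0005]))
```

```text
[ 0.00062625 -0.00292204]
```

By-eye reading of the post gives -2.9 mm, while arm travel gives +0.7 mm. A small push test will decide between them.

Request:
arm_command([
  [0, 0.005, 0, 0, 0, 0],
  [0, 0.009, 0, 0, 0, 0],
  [0, 0.009, 0, 0, 0, 0],
  [0, 0.009, 0, 0, 0, 0],
  [0, 0.009, 0, 0, 0, 0],
], force=30)

```text
t: 18.08
tool_pos: [0.4699, -0.3014, 0.2292]
orientation: [-0.815, -3.034, 0.003]
force: [-3.5, -5.2, 0.7]
opening: 0.0233
gripper_force: 30.0
```

```bash
python3 -c "
from h import *
st();rel()"
```

```text
t 18.075 pos [ 0.4699 -0.3014  0.2292] F stage [-0.38 -6.25  0.67] open 0.0233 g 30.0
grip rel notch est (stage) [0.0011 0.0007 0.0022]
```

Request:
arm_command([
  [0, -0.01, 0, 0, 0, 0],
  [0, -0.018, 0, 0, 0, 0],
  [0, -0.018, 0, 0, 0, 0],
  [0, -0.018, 0, 0, 0, 0],
  [0, -0.018, 0, 0, 0, 0],
])

```text
t: 18.7
tool_pos: [0.4691, -0.3029, 0.2291]
orientation: [0.814, 3.034, 0.003]
force: [2.7, 4.1, 1.2]
opening: 0.0233
gripper_force: 30.0
```

Run:
```python
from h import *
st();rel()
for f in('scene0','sc4','sc6','sc13'):
    c=load(f); im=c['image'][205:290,255:300].astype(int); m=(im[...,2]-im[...,0]>40)&(im[...,2]>1.6*im[...,0])
    k,_,q,ce=cv2.connectedComponentsWithStats(cv2.morphologyEx(m.astype(np.uint8),cv2.MORPH_CLOSE,np.ones((3,3))))
    for i in range(1,k):
        if q[i,4]>60:
            l,t,w,h,a=q[i]; u=l+255+w/2-.5; b=t+205
            # post foot bottom-edge and top-edge based y
            print(f,q[i].tolist(),'top edge',(S.T@(ray(c,u,b+2.7,.08)-[.5046,-.239,0]))[:2].round(4))
```

```text
t 18.7 pos [ 0.4691 -0.3029  0.2291] F stage [0.25 4.92 1.24] open 0.0233 g 30.0
grip rel notch est (stage) [ 0.0011 -0.0011  0.0021]
scene0 [8, 57, 12, 24, 200] top edge [-0.0721 -0.0918]
sc4 [21, 63, 11, 16, 144] top edge [-0.0533 -0.1072]
sc6 [21, 33, 11, 23, 180] top edge [-0.052  -0.0355]
sc13 [21, 21, 10, 22, 163] top edge [-0.0523 -0.0038]
```

The force is symmetric and stiff, -6.3 N at +0.7 mm and +4.9 N at -1.1 mm. That is more than drag alone could give, so the carriage is seated in the notch. I return to centre.

Request:
arm_command([
  [0, 0.009, 0, 0, 0, 0],
  [0, 0.009, 0, 0, 0, 0],
  [0, 0.009, 0, 0, 0, 0],
  [0, 0.009, 0, 0, 0, 0],
  [0, 0.009, 0, 0, 0, 0],
])

```text
t: 19.32
tool_pos: [0.4695, -0.3022, 0.2292]
orientation: [0.815, 3.034, -0.0]
force: [-0.3, -0.5, 0.8]
opening: 0.023
gripper_force: 30.0
```

Run:
```python
from h import *
st();rel();s=read_state();F=(S.T@s['force'])[1]
if abs(F)<4 and s['gripper_force']>5: print(close_job())
```

```text
t 19.325 pos [ 0.4695 -0.3022  0.2292] F stage [ 0.01 -0.57  0.79] open 0.023 g 30.0
grip rel notch est (stage) [ 0.0011 -0.0003  0.0022]
the job is handed in; nothing more can be done
None
```

I handed the job in at 19.3 s with the knob gripped at 30 N and the carriage in the notch: the red spot measured within 1 mm of the needle across the rail, and force tests plus arm travel put it within about 1 mm along it; the final spot-to-needle gap was hidden from the cameras, and no verdict was returned.

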